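# Stroke-check the rollers feeding the mitre saw

### The job

Check that the roller table feeding the mitre saw runs freely: with a fingertip, stroke lightly along the row from the roller farthest from the saw to the one nearest it, so that every roller is turned, one after another, the way a board would roll it towards the saw. Use a light touch only, do not push, lift or tip the roller table, leave everything else on the bench alone, and finish clear of it.

Things in the scene. Friction and masses are not known exactly. Their poses are not given: they have to be found in the camera images.
- roller_table: loose roller table (4 to 6 kg, rubber feet), 340 mm long (y) x 270 wide (x): two blue channel sides carry seven level plain steel rollers. Origin on the bench under its centre, z up. Rollers 38 diameter, 222 long along x, 45 apart along y; all crests 90 above the bench, 6 above the sides. The -y end is towards the mitre saw, fixed on the robot's right.
- row_start (a point): top of the roller farthest from the saw (roller1), on its crest, midway along its length; 90 above the bench
- row_end (a point): top of the roller nearest the saw (roller7), on its crest, midway along its length; 270 from row_start, the other crests evenly spaced between
- roller1 (a joint): rotation (rad) of roller 1 of 7, counted from the end away from the saw; 0 at the start, grows as its top moves towards the saw. It turns freely under a light touch (about 0.2 N drawn along its surface), and stops soon after it is let go.
- roller2 (a joint): rotation (rad) of roller 2 of 7, counted from the end away from the saw; 0 at the start, grows as its top moves towards the saw. As roller1.
- roller3 (a joint): rotation (rad) of roller 3 of 7, counted from the end away from the saw; 0 at the start, grows as its top moves towards the saw. As roller1.
- roller4 (a joint): rotation (rad) of roller 4 of 7, counted from the end away from the saw; 0 at the start, grows as its top moves towards the saw. As roller1.
- roller5 (a joint): rotation (rad) of roller 5 of 7, counted from the end away from the saw; 0 at the start, grows as its top moves towards the saw. As roller1.
- roller6 (a joint): rotation (rad) of roller 6 of 7, counted from the end away from the saw; 0 at the start, grows as its top moves towards the saw. As roller1.
- roller7 (a joint): rotation (rad) of roller 7 of 7, counted from the end away from the saw; 0 at the start, grows as its top moves towards the saw. As roller1.
- offcut: pine offcut 150 x 44 x 19, lying flat beside the roller table on the robot's side. Bystander; origin under its middle, on the bench (sizes in mm)
- glue_bottle: white glue bottle, 54 diameter, 140 tall, standing near the roller table. Bystander; origin under its middle, on the bench (sizes in mm)
- screw_jar: clear jar of 56 diameter, 70 tall, standing near the roller table. Bystander; origin under its middle, on the bench (sizes in mm)
- tape_measure: black tape measure 68 x 36 x 64 tall, standing on the bench off the outer end of the roller table. Bystander; origin under its middle, on the bench (sizes in mm)
- square: combination square lying flat on the bench beyond the roller table: steel blade 240 x 26, head 100 x 22, 16 high; origin on the blade 30 from the head. Bystander; origin under its middle, on the bench (sizes in mm)
- pencil: flat carpenter's pencil 170 x 15 x 8, lying beside the roller table on the robot's side. Bystander; origin under its middle, on the bench (sizes in mm)
- mug: white mug, 80 diameter, 95 tall, standing on the left of the bench. Bystander; origin under its middle, on the bench (sizes in mm)
- hammer: claw hammer about 300 long lying on the left of the bench. Bystander; origin under its middle, on the bench (sizes in mm)

How it is judged:
On the way, in this order (a step that is already met when the one before it is completed fails the run):
1. the roller farthest from the saw has been turned towards the saw (value of joint roller1 above 0.4 rad), for 0.1 s.
2. then the middle (fourth) roller (value of joint roller4 above 0.4 rad), for 0.1 s.
3. then the roller nearest the saw (value of joint roller7 above 0.4 rad), for 0.1 s.
At the end, for the whole second after the job is handed in: all seven rollers have turned at least 0.4 rad (8 mm of their surface) towards the saw and have stopped; the roller table stands within 20 mm of where it was, on its feet, and the other things within 25 mm of where they were (value of joint each of roller1, roller2, roller3, roller4, roller5, roller6, roller7 above 0.4 rad and velocity of joint roller1 between -0.3 and 0.3 rad/s and velocity of joint roller2 between -0.3 and 0.3 rad/s and velocity of joint roller3 between -0.3 and 0.3 rad/s and velocity of joint roller4 between -0.3 and 0.3 rad/s and velocity of joint roller5 between -0.3 and 0.3 rad/s and velocity of joint roller6 between -0.3 and 0.3 rad/s and velocity of joint roller7 between -0.3 and 0.3 rad/s and distance of roller_table from where it was at the start of the episode below 0.02 m and height (world z) of roller_table below 0.008 m and linear speed of roller_table below 0.02 m/s and distance of each of offcut, glue_bottle, screw_jar, tape_measure, square, pencil, mug, hammer from where it was at the start of the episode below 0.025 m); the robot touches nothing.
It fails at once if the fingers press on the roller table with more than 30 N (contact force between the fingers and roller_table above 30 N).
It fails at once if the roller table is shifted more than 20 mm, lifted more than 8 mm or tipped (distance of roller_table from where it was at the start of the episode above 0.02 m or height (world z) of roller_table above 0.008 m or angle between roller_table's own z axis and vertical above 0.06 rad).
It fails at once if one of the other things on the bench is moved more than 25 mm (distance of any of offcut, glue_bottle, screw_jar, tape_measure, square, pencil, mug, hammer from where it was at the start of the episode above 0.025 m).
It fails at once if a roller is turned back, away from the saw, by more than 0.4 rad (value of joint any of roller1, roller2, roller3, roller4, roller5, roller6, roller7 below -0.4 rad).
It also fails if it takes over 38 s, if anything falls off the work surface, if the arm or the gripper's body presses on something with over 40 N, if the wrist force passes 120 N, or if a joint passes its speed limit or range.

### The arm

A 6-joint arm with a two-finger parallel gripper is mounted at the origin on the work surface. World frame = base frame: x ahead of the robot, y to its left, z up, the work surface at z = 0. Lengths are in m, angles in rad, forces in N, time in s.
With the tool pointing down it reaches from about 0.4 to 0.925 m from the base axis. Payload 3.4 kg.
Tool frame: the origin (TCP) lies at the very end of the fingers, on their centre line; the grasp point (between the pads) lies 19 mm behind it; z points along the fingers, y is the line along which they close (so a half turn about z gives the same grasp; the last joint's range is limited). The gripper opens to 85 mm and grips with 20 to 120 N. Pads are 22 mm wide; open, the fingers measure 114 mm over their backs; the gripper's body (76 mm by 85 mm) begins 54 mm behind the grasp point. The pads swing forward as they close: fully open they stand 13 mm farther back than shut.
Start: joints at [-1.234, 0.307, 1.506, -0, 1.328, -0.073], TCP at [0.23, -0.527, 0.231] pointing down, gripper open.
Joint ranges: [-3.12, 3.12], [-1.05, 2.28], [0.14, 2.33], [-1.42, 4.57], [0.1, 2.73], [-2.68, 2.68]. Speed limits (rad/s): [2.57, 2.57, 3.14, 3.14, 3.14, 3.14].

### API

Orientations are given as [roll, pitch, yaw] about the fixed x, y, z axes, in that order (R = Rz(yaw) Ry(pitch) Rx(roll)).
In Python, from cell import robot, cams, order gives the robot as it stands.
- The arm moves only by the tool jog_arm, never from a script. Its argument "series" is a list of rows, each a list of 3 entries, a list of its own where there are three numbers: the shift along the tool's x, y, z in mm, then the turn, a rotation vector about the tool's x, y, z in degrees, then the finger opening in mm, from 0 to 85.4. A call has 1 to 12 rows; each row is the pose to reach, as a shift and turn from the pose commanded when the call began, along the tool's axes at that moment; what a row does not reach only later rows make up. A row lasts 1/10 s, in which the tool goes at most 50 mm and 8.59 degrees, less where a joint would pass 70% of its speed; a pose out of reach is approached as far as the arm can. A call with a gripper value outside its range is refused whole. The fingers move at their own pace and stop on an object; the grip force is fixed at half the most. Time passes only in rows, so rows that repeat a pose let the fingers close. It gives the time, the measured TCP pose, the force, the opening and the grip force at its end, in the units of the state.
- robot.observe(): the state, without advancing time (a new reading comes with each control period).
- cams.get_image(name): name is "scene" or "side" or "wrist"; returns the picture (384x512x3 uint8, blue, green, red); there is no depth.
- cams.get_calibration(name): a dict with "K" (3x3 intrinsics, pixels), "extrinsics" (4x4, takes a point from world to camera coordinates). Camera axes: x right, y down, z forward; pixel columns grow to the right and rows downward; lengths in m; the calibration is good to about 2 mm. A picture is of the moment at which its call begins: read the wrist's pose just before it. get_calibration takes no time and is no camera call; for the wrist camera it gives the pose at the moment of the call.
- order.finish_job(): hands the job in; it is judged then, once.
The state is a dict: "clock": time; "joint_pos": joint angles; "dq": joint speeds; "tau": joint torques, N m; "tool_pos": TCP position; "tcp_rot": TCP orientation; "contact_force": force on the tool from outside, world axes, zero at the start; "moment": the same for the moment, N m; "finger_gap": finger opening in m; "gripper_force": force on a finger pad.
Only numpy, scipy, OpenCV 4.12 (cv2) and the standard library are available. Lean on these libraries where they do the work, as an engineer would, in place of code of your own. Each camera call takes 0.05 s, during which the arm holds its last target. There are 200 camera calls.

## Working session

There is one attempt and no reset: what is moved stays moved. The work goes in short steps, Python scripts to look and compute and a tool call to move; the robot and the scene stay as the last step left them, time stands still between calls to the robot, and variables do not carry over. Pictures are saved under pics/ and viewed, at most 10 in all, crops included, and the job is handed in when it is done.

Besides the shell and the picture viewer there is one more tool, called after "Request:" as name([rows], argument=value, ...), one row to a line, values as JSON. jog_arm: Moves the arm, as the interface text tells. Its arguments: {"type":"object","properties":{"series":{"type":"array","items":{"type":"array"}}},"required":["series"]}

```bash
mkdir -p pics
python3 - <<'E'
from cell import robot,cams,order
import cv2
s=robot.observe();print(s)
for n in("scene","side"):
    cv2.imwrite(f"pics/{n}0.png",cams.get_image(n))
    c=cams.get_calibration(n);print(n,c["K"].tolist(),c["extrinsics"].round(4).tolist())
E
```

```text
{'clock': 0.0, 'joint_pos': array([-1.23352333e+00,  3.07580312e-01,  1.50765954e+00, -5.22653376e-06,
        1.32839276e+00, -7.34588215e-02]), 'dq': array([-2.93858263e-04, -1.28924936e-03,  1.29459327e-03, -7.28530128e-04,
       -2.02337566e-04, -4.23881464e-05]), 'tau': array([ 2.93353078e-04, -4.57546628e+01, -2.51918900e+01, -1.14899358e-04,
        1.36176276e-02,  3.93461221e-06]), 'tool_pos': array([ 0.22935556, -0.52652706,  0.23038207]), 'tcp_rot': array([-3.13955782e+00, -1.44661242e-04,  4.10732929e-01]), 'contact_force': array([0.02948434, 0.90175344, 0.90634306]), 'moment': array([0.01321053, 0.02756193, 0.00663548]), 'gripper_force': 0.0, 'finger_gap': 0.08552996148080125}
scene [[390.8531812620869, 0.0, 252.29917608408618], [0.0, 390.8531812620869, 190.99793164411415], [0.0, 0.0, 1.0]] [[0.2255, 0.9742, 0.0091, -0.2807], [0.8316, -0.1875, -0.5228, -0.3914], [-0.5076, 0.1255, -0.8524, 1.6048], [0.0, 0.0, 0.0, 1.0]]
side [[389.06958568015637, 0.0, 254.07026148433945], [0.0, 389.06958568015637, 188.28383009594333], [0.0, 0.0, 1.0]] [[-0.8953, -0.4454, -0.0098, 0.5825], [-0.296, 0.6111, -0.7341, 0.1537], [0.333, -0.6543, -0.6789, 0.9265], [0.0, 0.0, 0.0, 1.0]]
```

View pics/scene0.png

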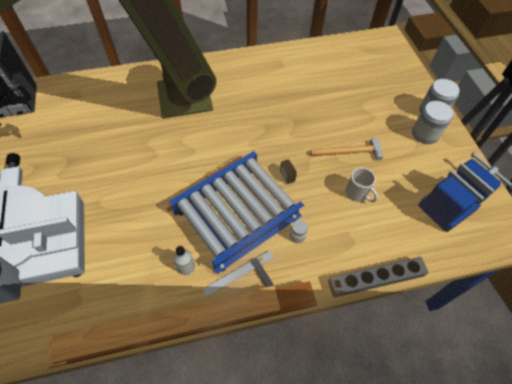

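View pics/side0.png

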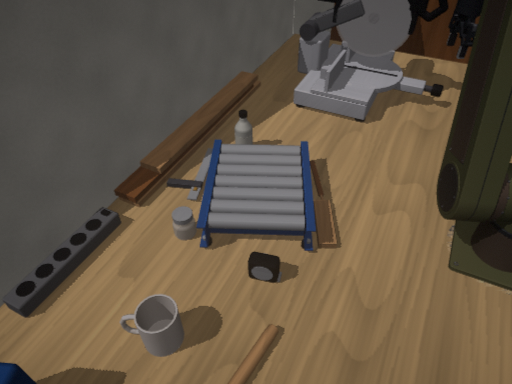

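```bash
cat > h.py <<'E'
import numpy as np,cv2
from cell import robot,cams,order
def ray(n,uv,z,c=None):
    c=c or cams.get_calibration(n);E=c["extrinsics"];R,t=E[:3,:3],E[:3,3]
    uv=np.atleast_2d(uv).astype(float)
    d=(np.linalg.inv(c["K"])@np.c_[uv,np.ones(len(uv))].T).T@R
    o=-R.T@t
    return (o+d*((z-o[2])/d[:,2])[:,None])
E
python3 - <<'E'
from h import *
print(ray("scene",[[178,208],[254,155],[300,207],[221,267]],.084).round(3))
print(ray("side",[[216,143],[305,143],[313,228],[203,228]],.084).round(3))
print('r',ray("side",[[209,216],[304,218],[222,147],[300,148]],.09).round(3))
for n in("scene","side"):
    c=cams.get_calibration(n);E=c["extrinsics"]
    # rectified plane z=.09: px u -> y = .2 - u*.001 ; v -> x=.85-v*.001 
    A=np.array([[0,-.001,.85],[-.001,0,.25],[0,0,.09],[0,0,1]])
    H=c["K"]@E[:3]@A
    im=cv2.imread(f"pics/{n}0.png")
    w=cv2.warpPerspective(im,np.linalg.inv(H),(600,500))
    for k in range(0,600,50): cv2.line(w,(k,0),(k,499),(0,0,255) if k==250 else (0,120,255),1)
    for k in range(0,500,50): cv2.line(w,(0,k),(599,k),(0,120,255),1)
    cv2.imwrite(f"pics/{n}_r.png",w)
a=cv2.imread("pics/scene_r.png");b=cv2.imread("pics/side_r.png")
cv2.imwrite("pics/r.png",cv2.resize(np.vstack([a,b]),None,fx=.6,fy=.6,interpolation=cv2.INTER_AREA))
E
```

```text
[[ 0.569 -0.085  0.084]
 [ 0.419  0.196  0.084]
 [ 0.65   0.292  0.084]
 [ 0.791  0.011  0.084]]
[[ 0.768  0.008  0.084]
 [ 0.538 -0.103  0.084]
 [ 0.405  0.192  0.084]
 [ 0.629  0.301  0.084]]
r [[ 0.633  0.268  0.09 ]
 [ 0.433  0.178  0.09 ]
 [ 0.739  0.024  0.09 ]
 [ 0.539 -0.067  0.09 ]]
```

View pics/r.png

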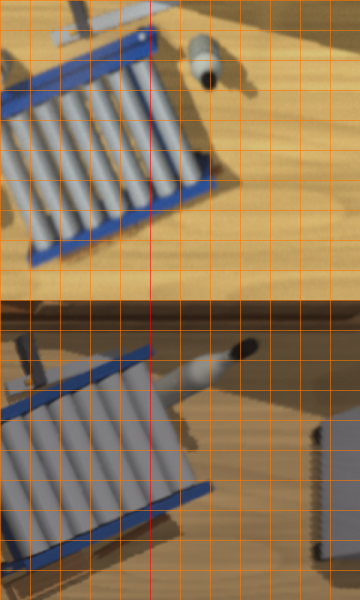

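Run:
```python
from h import *
print(ray("scene",[[12,160],[80,200],[80,275]],.05).round(3),ray("side",[[437,90],[372,115],[297,100],[320,30]],.05).round(3), ray("side",[[320,30]],.2).round(3))
```

```text
[[ 0.23  -0.628  0.05 ]
 [ 0.448 -0.397  0.05 ]
 [ 0.71  -0.398  0.05 ]] [[ 0.24  -0.654  0.05 ]
 [ 0.409 -0.389  0.05 ]
 [ 0.668 -0.372  0.05 ]
 [ 0.81  -1.015  0.05 ]] [[ 0.691 -0.631  0.2  ]]
```

Request:
jog_arm([
  [[0, 0, -50], [0, 0, 0], 0],
  [[20, -30, -80], [0, 0, 0], 0],
  [[57, -50, -100], [0, 0, 0], 0],
  [[94, -83, -100], [0, 0, 0], 0],
  [[131, -116, -100], [0, 0, 0], 0],
  [[168, -149, -100], [0, 0, 0], 0],
  [[205, -182, -100], [0, 0, 0], 0],
  [[242, -215, -100], [0, 0, 0], 0],
  [[279, -248, -100], [0, 0, 0], 0],
  [[316, -281, -100], [0, 0, 0], 0],
  [[353, -314, -100], [0, 0, 0], 0],
  [[390, -347, -100], [0, 0, 0], 0],
])

```text
clock: 1.3
tool_pos: [0.4487, -0.0513, 0.3311]
tcp_rot: [3.142, 0.0, 0.411]
contact_force: [0.3, -1.6, -0.3]
finger_gap: 0.0004
gripper_force: 0.0
```

Request:
jog_arm([
  [[37, -30, 0], [0, 0, 0], 0],
  [[74, -60, 10], [0, 0, 0], 0],
  [[111, -90, 20], [0, 0, 0], 0],
  [[148, -118, 30], [0, 0, 0], 0],
  [[160, -128, 30], [0, 0, 0], 0],
  [[160, -128, 30], [0, 0, 0], 0],
  [[160, -128, 30], [0, 0, 0], 0],
])

```text
clock: 2.0
tool_pos: [0.5436, 0.1273, 0.301]
tcp_rot: [3.141, 0.002, 0.411]
contact_force: [-0.6, -0.2, 0.2]
finger_gap: 0.0003
gripper_force: 0.0
```

Run:
```python
from h import *
s=robot.observe();print(s["tool_pos"],s["tcp_rot"],s["contact_force"])
import pickle
c=cams.get_calibration("wrist");im=cams.get_image("wrist");pickle.dump(c,open("wc.pkl","wb"))
cv2.imwrite("pics/w1.png",im);print(c["extrinsics"].round(3))
```

```text
[0.54360518 0.1273373  0.30104438] [3.14107532e+00 1.66301579e-03 4.11301421e-01] [-0.57203484 -0.2053911   0.23571316]
[[ 0.4   -0.917  0.001 -0.101]
 [-0.87  -0.379  0.316  0.459]
 [-0.29  -0.128 -0.949  0.62 ]
 [ 0.     0.     0.     1.   ]]
```

View pics/w1.png

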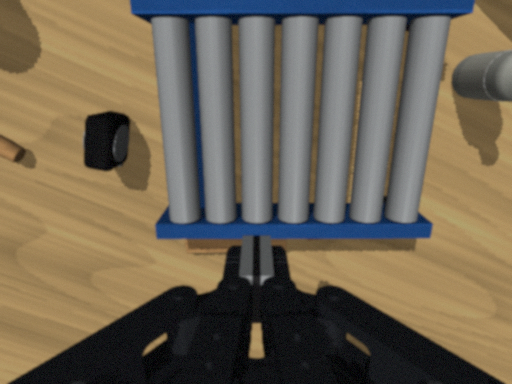

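Run:
```python
from h import *
import pickle
c=pickle.load(open("wc.pkl","rb"))
p=ray(0,[[171,16],[184,221],[430,16],[403,221]],.071,c)[:,:2];print(p.round(4))
a=(p[0]+p[1])/2;b=(p[2]+p[3])/2
print(a,b,np.linalg.norm(a-b),np.linalg.norm(p[0]-p[1]),np.degrees(np.arctan2(*(p[0]-p[1])[::-1])),np.degrees(np.arctan2(*(a-b)[::-1])))
s=robot.observe();t=s["tcp_rot"][2];T=np.array([[np.cos(t),np.sin(t)],[np.sin(t),-np.cos(t)]])
for q in(a,b):print((T@(q-s["tool_pos"][:2])*1000).round(1))
```

```text
[[ 0.6414  0.2658]
 [ 0.4281  0.176 ]
 [ 0.7485  0.0203]
 [ 0.5383 -0.0773]]
[0.53476596 0.22090414] [ 0.64338345 -0.02846589] 0.2719984732958019 0.23141319335524949 22.820220154640797 113.5363775937782
[ 29.5 -89.8]
[ 29.7 182.2]
```

Request:
jog_arm([
  [[10, -35, 20], [0, 0, 0], 0],
  [[25, -75, 60], [0, 0, 0], 0],
  [[30, -100, 100], [0, 0, 0], 0],
  [[30, -100, 140], [0, 0, 0], 0],
  [[30, -100, 170], [0, 0, 0], 0],
  [[30, -100, 190], [0, 0, 0], 0],
  [[30, -100, 200], [0, 0, 0], 0],
  [[30, -100, 205], [0, 0, 0], 0],
  [[30, -100, 205], [0, 0, 0], 0],
  [[30, -100, 205], [0, 0, 0], 0],
])

```text
clock: 3.05
tool_pos: [0.5328, 0.2315, 0.0977]
tcp_rot: [3.141, -0.003, 0.41]
contact_force: [1.3, -0.1, 0.9]
finger_gap: -0.0001
gripper_force: 0.0
```

Run:
```python
from h import *
s=robot.observe();print(s["tool_pos"],s["tcp_rot"],s["contact_force"])
im=cams.get_image("side");cv2.imwrite("pics/s2.png",cv2.resize(im[110:270,170:340],None,fx=4,fy=3.5,interpolation=cv2.INTER_CUBIC))
```

```text
[0.53280924 0.23145297 0.09772295] [ 3.14138636e+00 -2.56393937e-03  4.10032121e-01] [ 1.33174043 -0.07527652  0.87432279]
```

View pics/s2.png

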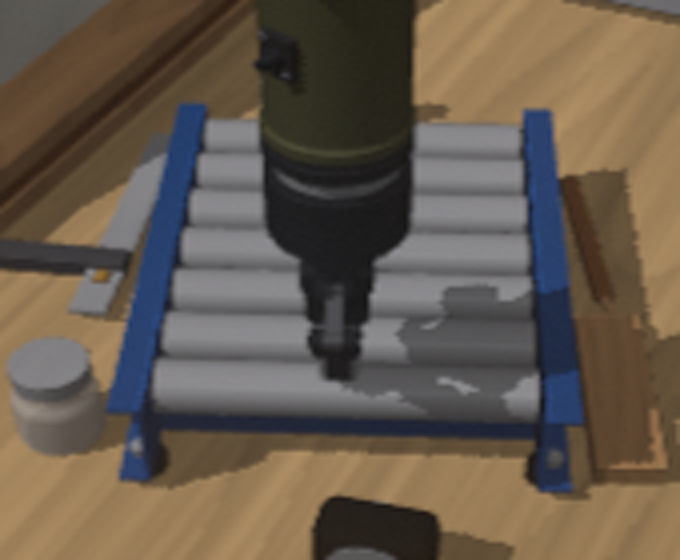

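Request:
jog_arm([
  [[0, 0, 2], [0, 0, 0], 0],
  [[0, 0, 4], [0, 0, 0], 0],
  [[0, 0, 5], [0, 0, 0], 0],
  [[0, 0, 5], [0, 0, 0], 0],
  [[0, 0, 5], [0, 0, 0], 0],
])

```text
clock: 3.6
tool_pos: [0.5316, 0.2317, 0.0912]
tcp_rot: [3.142, 0.0, 0.411]
contact_force: [-1.0, -0.3, 0.1]
finger_gap: -0.0
gripper_force: 0.0
```

Request:
jog_arm([
  [[0, 0, 0.5], [0, 0, 0], 0],
  [[0, 0, 1], [0, 0, 0], 0],
  [[0, 0, 1], [0, 0, 0], 0],
  [[0, 0, 1], [0, 0, 0], 0],
])

```text
clock: 4.0
tool_pos: [0.5317, 0.2316, 0.0903]
tcp_rot: [-3.142, 0.0, 0.411]
contact_force: [0.7, -0.1, -0.5]
finger_gap: -0.0001
gripper_force: 0.0
```

Request:
jog_arm([
  [[0, 0, 0.5], [0, 0, 0], 0],
  [[0, 0, 0.8], [0, 0, 0], 0],
  [[0, 0, 0.8], [0, 0, 0], 0],
  [[0, 0, 0.8], [0, 0, 0], 0],
])

```text
clock: 4.4
tool_pos: [0.5317, 0.2316, 0.0895]
tcp_rot: [-3.142, 0.0, 0.411]
contact_force: [0.1, -0.0, -0.4]
finger_gap: 0.0001
gripper_force: 0.1
```

Request:
jog_arm([
  [[0, 3, 0], [0, 0, 0], 0],
  [[0, 6, 0], [0, 0, 0], 0],
  [[0, 9, 0], [0, 0, 0], 0],
])

```text
clock: 4.7
tool_pos: [0.5355, 0.2231, 0.0899]
tcp_rot: [3.141, -0.0, 0.411]
contact_force: [-1.0, -0.7, 5.1]
finger_gap: -0.0004
gripper_force: 2.5
```

Request:
jog_arm([
  [[0, 3, 0], [0, 0, 0], 0],
  [[0, 6, 0], [0, 0, 0], 0],
])

```text
clock: 4.9
tool_pos: [0.538, 0.2175, 0.09]
tcp_rot: [3.141, -0.0, 0.411]
contact_force: [-1.6, -0.6, 6.0]
finger_gap: -0.0006
gripper_force: 2.6
```

Request:
jog_arm([
  [[0, 3, 0], [0, 0, 0], 0],
  [[0, 6, 0], [0, 0, 0], 0],
])

```text
clock: 5.1
tool_pos: [0.5404, 0.2119, 0.0896]
tcp_rot: [3.141, -0.0, 0.411]
contact_force: [-0.7, -0.1, 1.1]
finger_gap: -0.0001
gripper_force: 0.3
```

Request:
jog_arm([
  [[0, 3, 0], [0, 0, 0], 0],
  [[0, 6, 0], [0, 0, 0], 0],
])

```text
clock: 5.3
tool_pos: [0.5425, 0.2065, 0.0891]
tcp_rot: [3.142, 0.001, 0.411]
contact_force: [0.0, -0.1, -0.5]
finger_gap: 0.0004
gripper_force: 0.0
```

Request:
jog_arm([
  [[0, 0, -8], [0, 0, 0], 0],
  [[0, -28, -8], [0, 0, 0], 0],
  [[0, -28, -8], [0, 0, 0], 0],
  [[0, -28, -2], [0, 0, 0], 0],
  [[0, -28, 0.2], [0, 0, 0], 0],
  [[0, -28, 0.2], [0, 0, 0], 0],
  [[0, -22, 0.2], [0, 0, 0], 0],
  [[0, -16, 0.2], [0, 0, 0], 0],
  [[0, -10, 0.2], [0, 0, 0], 0],
  [[0, -4, 0.2], [0, 0, 0], 0],
  [[0, 2, 0.2], [0, 0, 0], 0],
  [[0, 6, 0.2], [0, 0, 0], 0],
])

```text
clock: 6.5
tool_pos: [0.5452, 0.2005, 0.089]
tcp_rot: [3.141, 0.0, 0.41]
contact_force: [0.6, -0.0, 0.3]
finger_gap: 0.0001
gripper_force: 0.0
```

Request:
jog_arm([
  [[0, 5, 0], [0, 0, 0], 0],
  [[0, 10, 0], [0, 0, 0], 0],
  [[0, 15, 0], [0, 0, 0], 0],
  [[0, 20, 0], [0, 0, 0], 0],
])

```text
clock: 6.9
tool_pos: [0.553, 0.1828, 0.09]
tcp_rot: [-3.141, -0.0, 0.411]
contact_force: [-2.2, 0.9, 5.7]
finger_gap: 0.0
gripper_force: 2.2
```

Request:
jog_arm([
  [[0, 5, 0], [0, 0, 0], 0],
  [[0, 10, 0], [0, 0, 0], 0],
  [[0, 15, 0], [0, 0, 0], 0],
  [[0, 20, 0], [0, 0, 0], 0],
  [[0, 25, 0], [0, 0, 0], 0],
  [[0, 30, 0], [0, 0, 0], 0],
  [[0, 35, 0], [0, 0, 0], 0],
  [[0, 40, 0], [0, 0, 0], 0],
  [[0, 45, 0], [0, 0, 0], 0],
])

```text
clock: 7.8
tool_pos: [0.571, 0.1414, 0.09]
tcp_rot: [-3.142, -0.0, 0.411]
contact_force: [-1.3, 0.4, 4.3]
finger_gap: -0.0001
gripper_force: 2.2
```

Request:
jog_arm([
  [[0, 5, 0], [0, 0, 0], 0],
  [[0, 10, 0], [0, 0, 0], 0],
  [[0, 15, 0], [0, 0, 0], 0],
  [[0, 20, 0], [0, 0, 0], 0],
  [[0, 25, 0], [0, 0, 0], 0],
  [[0, 30, 0], [0, 0, 0], 0],
  [[0, 35, 0], [0, 0, 0], 0],
  [[0, 40, 0], [0, 0, 0], 0],
  [[0, 45, 0], [0, 0, 0], 0],
])

```text
clock: 8.7
tool_pos: [0.589, 0.1002, 0.09]
tcp_rot: [3.142, -0.0, 0.411]
contact_force: [-1.0, -0.1, 5.0]
finger_gap: 0.0005
gripper_force: 2.1
```

Request:
jog_arm([
  [[0, 5, 0], [0, 0, 0], 0],
  [[0, 10, 0], [0, 0, 0], 0],
  [[0, 15, 0], [0, 0, 0], 0],
  [[0, 20, 0], [0, 0, 0], 0],
])

```text
clock: 9.1
tool_pos: [0.597, 0.0818, 0.0891]
tcp_rot: [-3.142, -0.0, 0.411]
contact_force: [0.5, 0.3, -0.2]
finger_gap: 0.0004
gripper_force: 0.0
```

Request:
jog_arm([
  [[0, 0, -8], [0, 0, 0], 0],
  [[0, -29, -8], [0, 0, 0], 0],
  [[0, -29, -8], [0, 0, 0], 0],
  [[0, -29, -2], [0, 0, 0], 0],
  [[0, -29, 0], [0, 0, 0], 0],
  [[0, -29, 0], [0, 0, 0], 0],
  [[0, -24, 0], [0, 0, 0], 0],
  [[0, -18, 0], [0, 0, 0], 0],
  [[0, -12, 0], [0, 0, 0], 0],
  [[0, -6, 0], [0, 0, 0], 0],
  [[0, 0, 0], [0, 0, 0], 0],
  [[0, 4, 0], [0, 0, 0], 0],
])

```text
clock: 10.3
tool_pos: [0.5987, 0.0776, 0.089]
tcp_rot: [3.141, 0.0, 0.41]
contact_force: [-0.3, 0.5, -0.1]
finger_gap: 0.0001
gripper_force: 0.0
```

Request:
jog_arm([
  [[0, 5, 0], [0, 0, 0], 0],
  [[0, 10, 0], [0, 0, 0], 0],
  [[0, 15, 0], [0, 0, 0], 0],
  [[0, 20, 0], [0, 0, 0], 0],
  [[0, 25, 0], [0, 0, 0], 0],
  [[0, 30, 0], [0, 0, 0], 0],
  [[0, 35, 0], [0, 0, 0], 0],
  [[0, 40, 0], [0, 0, 0], 0],
  [[0, 45, 0], [0, 0, 0], 0],
  [[0, 50, 0], [0, 0, 0], 0],
  [[0, 55, 0], [0, 0, 0], 0],
  [[0, 60, 0], [0, 0, 0], 0],
])

```text
clock: 11.5
tool_pos: [0.6225, 0.0234, 0.0896]
tcp_rot: [-3.141, -0.0, 0.411]
contact_force: [-2.5, 2.3, 7.5]
finger_gap: -0.0
gripper_force: 3.8
```

Request:
jog_arm([
  [[0, 5, 0], [0, 0, 0], 0],
  [[0, 10, 0], [0, 0, 0], 0],
  [[0, 15, 0], [0, 0, 0], 0],
  [[0, 20, 0], [0, 0, 0], 0],
  [[0, 25, 0], [0, 0, 0], 0],
  [[0, 30, 0], [0, 0, 0], 0],
  [[0, 35, 0], [0, 0, 0], 0],
  [[0, 40, 0], [0, 0, 0], 0],
  [[0, 45, 0], [0, 0, 0], 0],
  [[0, 50, 0], [0, 0, 0], 0],
  [[0, 55, 0], [0, 0, 0], 0],
])

```text
clock: 12.6
tool_pos: [0.6446, -0.0274, 0.09]
tcp_rot: [3.141, -0.0, 0.411]
contact_force: [-1.2, -0.5, 4.4]
finger_gap: -0.0007
gripper_force: 2.3
```

Request:
jog_arm([
  [[0, 5, 0], [0, 0, 0], 0],
  [[0, 10, 0], [0, 0, 0], 0],
  [[0, 16, 0], [0, 0, 0], 0],
  [[0, 16, -6], [0, 0, 0], 0],
  [[0, 16, -20], [0, 0, 0], 0],
  [[0, -24, -20], [0, 0, 0], 0],
  [[0, -69, -20], [0, 0, 0], 0],
  [[0, -114, -20], [0, 0, 0], 0],
  [[0, -159, -20], [0, 0, 0], 0],
  [[0, -204, -20], [0, 0, 0], 0],
  [[0, -249, -20], [0, 0, 0], 0],
  [[0, -284, -20], [0, 0, 0], 0],
])

```text
clock: 13.8
tool_pos: [0.5299, 0.2361, 0.1106]
tcp_rot: [-3.141, -0.001, 0.412]
contact_force: [-0.2, 0.4, 0.3]
finger_gap: -0.0001
gripper_force: 0.0
```

Request:
jog_arm([
  [[0, 0, 0], [0, 0, 0], 0],
  [[0, 0, 10], [0, 0, 0], 0],
  [[0, 0, 17], [0, 0, 0], 0],
  [[0, 0, 20], [0, 0, 0], 0],
  [[0, 0, 20], [0, 0, 0], 0],
  [[0, 6, 20], [0, 0, 0], 0],
  [[0, 12, 20], [0, 0, 0], 0],
  [[0, 18, 20], [0, 0, 0], 0],
  [[0, 24, 20], [0, 0, 0], 0],
  [[0, 30, 20], [0, 0, 0], 0],
  [[0, 36, 20], [0, 0, 0], 0],
  [[0, 42, 20], [0, 0, 0], 0],
])

```text
clock: 15.0
tool_pos: [0.548, 0.1941, 0.089]
tcp_rot: [-3.142, 0.0, 0.41]
contact_force: [0.5, -0.4, -0.2]
finger_gap: 0.0003
gripper_force: 0.0
```

Request:
jog_arm([
  [[0, 6, 0], [0, 0, 0], 0],
  [[0, 12, 0], [0, 0, 0], 0],
  [[0, 18, 0], [0, 0, 0], 0],
  [[0, 24, 0], [0, 0, 0], 0],
  [[0, 30, 0], [0, 0, 0], 0],
  [[0, 36, 0], [0, 0, 0], 0],
  [[0, 42, 0], [0, 0, 0], 0],
  [[0, 48, 0], [0, 0, 0], 0],
  [[0, 54, 0], [0, 0, 0], 0],
  [[0, 60, 0], [0, 0, 0], 0],
  [[0, 66, 0], [0, 0, 0], 0],
  [[0, 72, 0], [0, 0, 0], 0],
])

```text
clock: 16.2
tool_pos: [0.5767, 0.1285, 0.0896]
tcp_rot: [3.141, -0.0, 0.411]
contact_force: [-0.1, -0.0, -0.0]
finger_gap: 0.0002
gripper_force: 0.0
```

Request:
jog_arm([
  [[0, 6, 0], [0, 0, 0], 0],
  [[0, 12, 0], [0, 0, 0], 0],
  [[0, 18, 0], [0, 0, 0], 0],
  [[0, 24, 0], [0, 0, 0], 0],
  [[0, 30, 0], [0, 0, 0], 0],
  [[0, 36, 0], [0, 0, 0], 0],
  [[0, 42, 0], [0, 0, 0], 0],
  [[0, 48, 0], [0, 0, 0], 0],
  [[0, 54, 0], [0, 0, 0], 0],
  [[0, 60, 0], [0, 0, 0], 0],
  [[0, 66, 0], [0, 0, 0], 0],
  [[0, 72, 0], [0, 0, 0], 0],
])

```text
clock: 17.4
tool_pos: [0.6053, 0.0628, 0.0898]
tcp_rot: [-3.141, 0.0, 0.411]
contact_force: [-2.7, 0.5, 7.4]
finger_gap: -0.0
gripper_force: 3.7
```

Request:
jog_arm([
  [[0, 6, 0], [0, 0, 0], 0],
  [[0, 12, 0], [0, 0, 0], 0],
  [[0, 18, 0], [0, 0, 0], 0],
  [[0, 24, 0], [0, 0, 0], 0],
  [[0, 30, 0], [0, 0, 0], 0],
  [[0, 36, 0], [0, 0, 0], 0],
  [[0, 42, 0], [0, 0, 0], 0],
  [[0, 48, 0], [0, 0, 0], 0],
  [[0, 54, 0], [0, 0, 0], 0],
  [[0, 60, 0], [0, 0, 0], 0],
  [[0, 66, 0], [0, 0, 0], 0],
  [[0, 72, 0], [0, 0, 0], 0],
])

```text
clock: 18.6
tool_pos: [0.6341, -0.0036, 0.0889]
tcp_rot: [-3.141, 0.0, 0.411]
contact_force: [-0.1, -0.4, 0.2]
finger_gap: -0.0005
gripper_force: 0.0
```

Request:
jog_arm([
  [[0, 6, 0], [0, 0, 0], 0],
  [[0, 12, 0], [0, 0, 0], 0],
  [[0, 18, 0], [0, 0, 0], 0],
  [[0, 24, 0], [0, 0, 0], 0],
  [[0, 30, 0], [0, 0, 0], 0],
  [[0, 36, 0], [0, 0, 0], 0],
  [[0, 43, 0], [0, 0, 0], 0],
  [[0, 43, -20], [0, 0, 0], 0],
  [[0, 43, -60], [0, 0, 0], 0],
  [[0, 43, -110], [0, 0, 0], 0],
  [[0, 43, -160], [0, 0, 0], 0],
  [[0, 43, -160], [0, 0, 0], 0],
])

```text
clock: 19.8
tool_pos: [0.6561, -0.0434, 0.2579]
tcp_rot: [3.133, -0.014, 0.411]
contact_force: [1.6, 0.1, 0.7]
finger_gap: 0.0001
gripper_force: 0.0
```

Request:
jog_arm([
  [[0, 0, 0], [0, 0, 0], 0],
  [[0, 0, 0], [0, 0, 0], 0],
  [[0, 0, 0], [0, 0, 0], 0],
  [[0, 0, 0], [0, 0, 0], 0],
  [[0, 0, 0], [0, 0, 0], 0],
])

```text
clock: 20.3
tool_pos: [0.6506, -0.0425, 0.2479]
tcp_rot: [-3.14, 0.002, 0.411]
contact_force: [-0.4, -0.0, 0.4]
finger_gap: -0.0002
gripper_force: 0.0
```

Run:
```python
from h import *
s=robot.observe();print(s["clock"],s["tool_pos"],s["contact_force"],abs(s["dq"]).max())
cv2.imwrite("pics/s3.png",cams.get_image("side"))
```

```text
20.3 [ 0.65063583 -0.04246189  0.24786934] [-0.44867225 -0.02153679  0.35822119] 0.010644664461216523
```

View pics/s3.png

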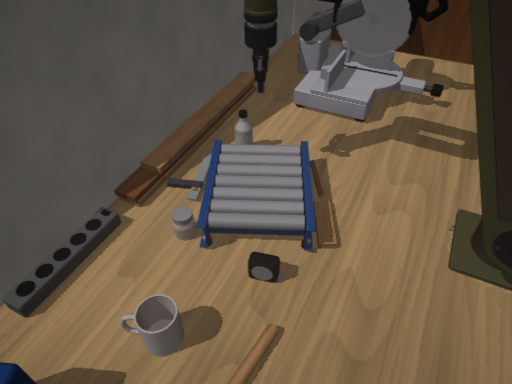

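The picture shows the table in the same place as before: its rails still run from (216,143) to (203,228) and from (305,143) to (313,228). The other things are where they were, and the tool is well clear above.

```bash
python3 -c "
from cell import order
print(order.finish_job())"
```

```text
the job is handed in; nothing more can be done
None
```

I stroked all seven rollers towards the saw in order, two or more times each. Contact read at most about 8 N, the table and other things look unmoved, the arm finished clear, and the job is handed in; roller rotation couldn't be measured directly and no verdict came back.

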